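# Spice carousel: put a jar back, bring the red-capped jar to the front and hold it

## Robot

A 6-joint arm with a two-finger parallel gripper is mounted at the origin on a cart in front of the work surface, level with it; the furniture and walls round the work are solid. World frame = base frame: x ahead of the robot, y to its left, z up, the work surface at z = 0. Lengths are in mm, angles in rad, forces in N, time in s.
With the tool pointing down it reaches from about 300 to 775 mm from the base axis. Payload 14.6 kg.
Tool frame: the origin (TCP) lies on the centre line of the jaws, within the pads' length; the fingertips stand 19 mm ahead of it and the grasp point (between the pads) is the TCP (bot.tip_reach is the distance from the TCP to the fingertips, in mm); z points along the fingers, y is the line along which they close (so a half turn about z gives the same grasp; the last joint's range is limited). The gripper opens to 85 mm and grips with 20 to 120 N. Pads are 22 mm wide; open, the fingers measure 114 mm over their backs; the gripper's body (76 mm by 85 mm) begins 54 mm behind the grasp point. The pads swing forward as they close: fully open they stand 13 mm farther back than shut.
Start: joints at [1.212, 0.3, 1.521, -0, 1.321, -0.067], TCP at [158.22, 526.741, 250.281] pointing down, gripper open.
Joint ranges: [-3.03, 3.03], [-0.79, 2.21], [0.23, 2.52], [-1.04, 4.18], [0, 3.07], [-2.55, 2.55]. Speed limits (rad/s): [2.22, 2.22, 2.57, 3.14, 3.14, 3.14].

## Interface

Orientations are given as a unit quaternion [w, x, y, z].
In Python, from rig import bot gives the robot as it stands. Calls block until the motion is done:
- bot.move_to(position, orientation): joint-space move of the TCP to a pose.
- bot.servo_line(position, attitude=None, speed=150, until_force=None): straight line of the TCP; attitude=None keeps the orientation; speed is the mean speed in mm/s. With until_force (N) it stops when the force on the tool has changed by that much, and returns True; else False.
- bot.move_joints(angles): joint-space move.
- bot.move_gripper(opening, grip_force=None): finger opening in mm; grip_force is the grip in N (None keeps the last); returns when the fingers have stopped.
- bot.dwell(seconds).
- bot.ik(position, orientation): joint angles nearest the present ones, or None.
- bot.read_state(): the state.
- bot.read_camera(name): name is "scene" or "side" or "wrist"; returns a dict with "image" (384x512x3 uint8, blue, green, red), "depth" (384x512 float32, mm along the optical axis (not along the pixel's ray), 0 where there is no reading), "fovy" (degrees; the focal length in pixels is half the picture's height over the tangent of half this angle, whatever the lens; pixels are square), "cx", "cy" (the principal point, pixels), "k1" (the pictures are not rectified: a ray, as slopes to the right and down, at radius r is drawn at 1 + k1 r^2 times it, then the intrinsics apply), "eye" and "attitude" of the camera in the world; the wrist camera has in their place "mount" (4x4, takes a point from camera to tool coordinates, whose origin is the TCP and whose axes are the flange's). Camera axes: x right, y down, z forward; pixel columns grow to the right and rows downward; lengths in mm; the calibration is good to about 2 mm. A picture is of the moment at which its call begins: read the wrist's pose just before it.
A pose or a line that the arm cannot do raises bot.MotionError and nothing moves.
- bot.finish_job(): hands the job in; it is judged then, once.
The state is a dict: "clock": time; "joint_positions": joint angles; "qvel": joint speeds; "effort": joint torques, N m; "ee_pos": TCP position; "tool_rot": TCP orientation; "ft_force": force on the tool from outside, world axes, zero at the start; "moment": the same for the moment, N m; "grip_width": finger opening in mm; "grip_force": force on a finger pad.
Only numpy, scipy, OpenCV 4.12 (cv2) and the standard library are available. Lean on these libraries where they do the work, as an engineer would, in place of code of your own. Each camera call takes 0.05 s, during which the arm holds its last target. There are 200 camera calls.

## Task

Put the yellow-capped jar I have finished with back into the empty cup of the spice carousel, upright and not dropped, and turn the carousel until the red-capped jar stands squarely at the front, towards the robot, and finish while still gripping its knob, so that the turntable cannot swing while I unscrew that cap with my one clean hand. Leave the other jars standing in their cups and do not disturb the bowl, the oil bottle or the kettle.

Things in the scene. Friction and masses are not known exactly. Their poses are not given: they have to be found in the camera images.
- foot: fixed round black foot of the carousel, 170 mm across, 10 mm tall, on the board (board top 30 mm above the worktop). Origin: centre of its underside, at the height of the board's top, on the turntable's upright axis. Its axes are parallel to the world's: -x is the front, towards the robot and the board's front edge.
- turntable: turning part of the carousel: wooden disc 254 mm across, its top (the tray) 22 mm above the board, six wire cups 60 degrees apart, a 13 mm post with a knob. Turns without end either way about the upright axis with little friction (0.03 N m), stays where left. Origin on the axis at the board's top; its own -x axis points to the cup that starts empty.
- knob (a point): grip point on the axis: centre of the round knob, 36 mm in diameter, 152 mm above the board; the knob's straight side runs from 137 to 163 mm and its top is at 171 mm above the board. The jar caps round it end below 130 mm above the board.
- empty_cup (a point): centre of the empty wire cup at tray height (22 mm above the board); turns with the turntable; starts within 24 degrees of the front. All cups: centre 88 mm from the axis, 56 mm clear inside, of two hoops of 3.4 mm wire, 15 and 46 mm above the tray, on which the jar stands.
- yellow_jar: loose glass spice jar with a yellow screw cap, 49 mm in diameter, 98 mm tall, about 0.15 kg, standing on the board right of the carousel; the cap is the top 16 mm, 40 mm in diameter. Origin: centre of its underside, z up along the jar.
- red_jar: glass spice jar with a red screw cap, 43 mm in diameter, 101 mm tall, loose in one of the other five cups (which one varies), with up to 6 mm of play. Origin: centre of its underside, z up along the jar.
- grey_jar: spice jar with a grey cap, 48 mm in diameter, 95 mm tall, loose in a cup. Origin: centre of its underside.
- white_jar: spice jar with a white cap, 44 mm in diameter, 92 mm tall, loose in a cup. Origin: centre of its underside.
- mint_jar: spice jar with a pale mint-green cap, 44 mm in diameter, 106 mm tall, loose in a cup. Origin: centre of its underside.
- black_jar: spice jar with a black cap and a red label, 45 mm in diameter, 102 mm tall, loose in a cup. Origin: centre of its underside.
- bowl: bystander: porcelain bowl with blue bands and pink food, 160 mm across, 130 mm tall, on the board at the right. Origin: centre of its underside.
- oil_bottle: bystander: tall bottle of oil, 73 mm in diameter, 294 mm tall, at the back of the board. Origin: centre of its underside.
- kettle: bystander: squat stove kettle with a hoop handle, 190 x 233 x 240 mm, at the back right of the board. Origin: centre of its underside.

How it is judged:
By the outcome, as a careful person would: the job done as asked, in the order asked, and still so for the second after the job is handed in, while the arm keeps its last pose, push and grip.
It also fails if it takes over 58 s, if anything falls off the work surface, if the arm or the gripper's body presses on something with over 40 N, if the wrist force passes 120 N, or if a joint passes its speed limit or range.

## Working session

There is one attempt and no reset: what is moved stays moved. The work goes in short steps, each a Python script; the robot and the scene stay as the last script left them, time stands still between calls to the robot, and variables do not carry over. Pictures are saved under pics/ and viewed, at most 10 in all, crops included, and the job is handed in when it is done.

```bash
ls; mkdir -p pics; cat > h.py <<'E'
import numpy as np, cv2
from scipy.spatial.transform import Rotation as R
from rig import bot
def rot(q): return R.from_quat(np.roll(q,-1)).as_matrix()
def cam(name):
    s=bot.read_state(); c=bot.read_camera(name)
    h=c["image"].shape[0]; f=h/2/np.tan(np.radians(c["fovy"])/2)
    c["K"]=np.array([[f,0,c["cx"]],[0,f,c["cy"]],[0,0,1]])
    if "mount" in c:
        T=np.eye(4); T[:3,:3]=rot(s["tool_rot"]); T[:3,3]=s["ee_pos"]; T=T@np.array(c["mount"])
        c["Rw"],c["o"]=T[:3,:3],T[:3,3]
    else:
        a=np.array(c["attitude"]); c["Rw"]=rot(a) if a.shape==(4,) else a; c["o"]=np.array(c["eye"])
    return c
def slopes(c,uv):
    # distortion: draw = ray*(1+k1 r^2)
    return cv2.undistortPoints(np.array(uv,float).reshape(-1,1,2),c["K"],np.array([c["k1"],0,0,0.])).reshape(-1,2)
def onplane(c,uv,z):
    s=slopes(c,uv); d=np.c_[s,np.ones(len(s))]@c["Rw"].T
    return c["o"]+d*((z-c["o"][2])/d[:,2])[:,None]
def bydepth(c,uv):
    s=slopes(c,uv); uv=np.array(uv).reshape(-1,2).astype(int)
    z=c["depth"][uv[:,1],uv[:,0]]
    return c["o"]+(np.c_[s,np.ones(len(s))]*z[:,None])@c["Rw"].T
E
python3 - <<'E'
from h import *
for n in("scene","side"):
    c=cam(n); cv2.imwrite(f"pics/{n}0.png",c["image"]); print(n,c["o"],c["Rw"].round(2).tolist(),c["fovy"],c["k1"])
print(bot.read_state())
E
```

```text
pics
scene [  62.000544   -781.06116181  781.88399458] [[0.83, -0.33, 0.46], [-0.56, -0.48, 0.67], [0.0, -0.81, -0.58]] 57.97754195033673 -0.1002284614891679
side [ 503.59291997 -964.28988122  924.08704692] [[0.99, -0.09, 0.07], [-0.11, -0.64, 0.76], [-0.02, -0.76, -0.65]] 43.72321852964569 0.04380135868360183
{'clock': 0.1, 'joint_positions': array([ 1.21238471e+00,  3.00411586e-01,  1.52151395e+00, -1.70547775e-05,
        1.32073014e+00, -6.65836989e-02]), 'qvel': array([-0.0010715 , -0.00410561, -0.0001687 , -0.00011554,  0.00124135,
        0.00028234]), 'effort': array([-1.90254686e-04, -5.44381571e+01, -3.62374020e+01, -5.18850857e-05,
        3.10414114e-03, -4.28173780e-05]), 'ee_pos': array([158.16615035, 526.56359681, 249.78235689]), 'tool_rot': array([-1.04021001e-04,  1.45394622e-01,  9.89373601e-01, -5.21295634e-04]), 'ft_force': array([-0.09812712, -0.07864243,  0.10411178]), 'moment': array([-0.01877518, -0.0138078 ,  0.01903288]), 'grip_force': 0.0, 'grip_width': 85.29316996121786}
```

View pics/scene0.png

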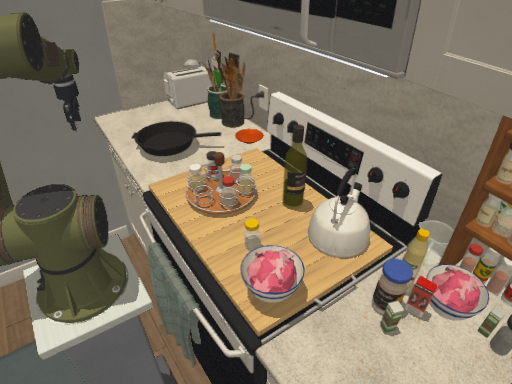

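View pics/side0.png

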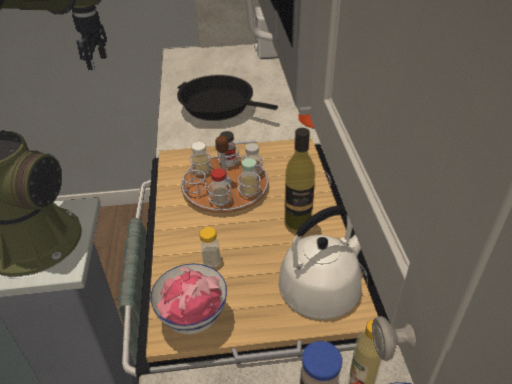

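The scene view shows the yellow cap at (252,224), the red cap at (229,183), the empty cup near (204,197) and the knob (brown) near (216,157). In the side view they are at (208,235), (218,174), (196,182) and (222,145).

```bash
python3 - <<'E'
from h import *
for n,px in(("scene",[(252,220),(229,181),(216,157),(204,197)]),("side",[(208,231),(218,171),(222,143),(196,182)])):
    c=cam(n)
    for p,z in zip(px,(128,151,190,80)): print(n,p,onplane(c,[p],z).round(0),bydepth(c,[p]).round(0))
    # colour centroids
    hsv=cv2.cvtColor(c["image"],cv2.COLOR_BGR2HSV)
    m=((abs(hsv[...,0].astype(int)-25)<6)&(hsv[...,1]>180)&(hsv[...,2]>120)).astype(np.uint8)
    k,_,st,ce=cv2.connectedComponentsWithStats(m)
    for i in range(1,k):
        if st[i,4]>40: print(' yel',st[i],ce[i].round(1),onplane(c,[ce[i]],122).round(0))
    # tray: orange-brown disc surface by depth height
    v,u=np.mgrid[0:384,0:512]; P=bydepth(c,np.c_[u.ravel(),v.ravel()]); 
    tm=(abs(P[:,2]-52)<5)&(P[:,0]>250)&(P[:,0]<700)&(P[:,1]>-100)&(P[:,1]<500)
    Q=P[tm]; print(' tray',len(Q),Q[:,:2].min(0).round(),Q[:,:2].max(0).round(),np.percentile(Q[:,:2],[2,98],axis=0).round())
    km=(P[:,2]>168)&(P[:,2]<210)&(P[:,0]>250)&(P[:,0]<700)&(P[:,1]>0)&(P[:,1]<500)
    Q=P[km]; print(' knob',len(Q),np.median(Q,0),Q.min(0),Q.max(0))
E
```

```text
scene (252, 220) [[ 476. -156.  128.]] [[ 475. -157.  128.]]
scene (229, 181) [[505.  20. 151.]] [[503.  16. 154.]]
scene (216, 157) [[514. 116. 190.]] [[509. 107. 196.]]
scene (204, 197) [[438.  76.  80.]] [[452. 108.  55.]]
 yel [245 218  14  13 138] [251.7 224.1] [[ 469. -165.  122.]]
 yel [417 229  12  13 126] [422.4 234.8] [[ 837. -475.  122.]]
 yel [475 263  15  15  72] [480.6 270.9] [[ 847. -647.  122.]]
 tray 1192 [ 397. -100.] [688. 499.] [[403. -72.]
 [667. 212.]]
 knob 126 [516.60580021 103.96442022 192.54171152] [503.17675792  95.19956972 168.25272835] [538.36395551 127.59539383 204.5469056 ]
side (208, 231) [[ 470. -159.  128.]] [[ 470. -159.  128.]]
side (218, 171) [[506.  38. 151.]] [[506.  37. 152.]]
side (222, 143) [[524. 108. 190.]] [[524.  99. 197.]]
side (196, 182) [[442.  88.  80.]] [[441. 119.  55.]]
 yel [200 227  16  15 179] [207.8 234.1] [[ 469. -163.  122.]]
 yel [367 321   6  18  61] [369.5 327.8] [[ 768. -457.  122.]]
 tray 1956 [397. -99.] [696. 500.] [[409. -12.]
 [644. 228.]]
 knob 189 [521.62719674 102.91034809 193.11865982] [504.01416096  93.74058537 168.50496817] [539.35932784 126.3826957  205.19706745]
```

```bash
cat >> h.py <<'E'
def down(yaw):  # tool pointing down, closing line (tool y) at angle yaw from world +y
    q=(R.from_euler('z',yaw,degrees=True)*R.from_euler('y',180,degrees=True)).as_quat(); return np.roll(q,1)
E
python3 - <<'E'
from h import *
c=cam("side"); v,u=np.mgrid[0:384,0:512]; P=bydepth(c,np.c_[u.ravel(),v.ravel()])
m=(P[:,2]>140)&(P[:,2]<185)&(P[:,0]>300)&(P[:,0]<600)&(P[:,1]>-420)&(P[:,1]<-170); Q=P[m]; print('bowl',Q.min(0),Q.max(0),len(Q))
c=cam("scene");P=bydepth(c,np.c_[u.ravel(),v.ravel()])
m=(P[:,2]>140)&(P[:,2]<185)&(P[:,0]>300)&(P[:,0]<600)&(P[:,1]>-420)&(P[:,1]<-170); Q=P[m]; print('bowl',Q.min(0),Q.max(0),len(Q))
for p,yaws in(((475,-156,300),(90,70,110,-90)),((439,82,300),(90,110,70,-70)),((521,110,300),range(-180,181,30))):
    for y in yaws:
        j=bot.ik(p,down(y)); print(p,y,None if j is None else np.round(j,2))
bot.move_to([440,-50,370],down(0)); 
c=cam("wrist"); cv2.imwrite("pics/w1.png",c["image"]); print(c["fovy"],c["k1"],c["mount"]); print(bot.read_state()["clock"])
E
```

```text
bowl [ 382.47574129 -376.45680045  140.00625486] [ 468.72782345 -273.47749797  162.45428555] 959
bowl [ 381.16470142 -378.95878457  140.01125595] [ 466.35107325 -275.96418627  160.63202581] 619
(475, -156, 300) 90 None
(475, -156, 300) 70 None
(475, -156, 300) 110 [-0.39  0.15  1.59  0.    1.4   2.4 ]
(475, -156, 300) -90 [-0.39  0.15  1.59 -0.    1.4  -0.39]
(439, 82, 300) 90 None
(439, 82, 300) 110 None
(439, 82, 300) 70 None
(439, 82, 300) -70 [ 0.1   0.03  1.72 -0.    1.39 -0.25]
(521, 110, 300) -180 [0.14 0.23 1.5  0.   1.42 1.71]
(521, 110, 300) -150 [ 0.14  0.23  1.5  -0.    1.42  1.19]
(521, 110, 300) -120 [ 0.14  0.23  1.5  -0.    1.42  0.66]
(521, 110, 300) -90 [ 0.14  0.23  1.5  -0.    1.42  0.14]
(521, 110, 300) -60 [ 0.14  0.23  1.5  -0.    1.42 -0.38]
(521, 110, 300) -30 [ 0.14  0.23  1.5  -0.    1.42 -0.91]
(521, 110, 300) 0 [ 0.14  0.23  1.5  -0.    1.42 -1.43]
(521, 110, 300) 30 [ 0.14  0.23  1.5   0.    1.42 -1.96]
(521, 110, 300) 60 [ 0.14  0.23  1.5   0.    1.42 -2.48]
(521, 110, 300) 90 None
(521, 110, 300) 120 None
(521, 110, 300) 150 [0.14 0.23 1.5  0.   1.42 2.23]
(521, 110, 300) 180 [0.14 0.23 1.5  0.   1.42 1.71]
61.03812629388146 -0.07867307577357327 [[ 6.73474088e-04 -9.56906399e-01 -2.90395746e-01  7.40598879e+01]
 [ 9.99999773e-01  6.40363112e-04  2.09047057e-04 -1.46400395e+00]
 [-1.40797435e-05 -2.90395821e-01  9.56906614e-01 -1.23028954e+02]
 [ 0.00000000e+00  0.00000000e+00  0.00000000e+00  1.00000000e+00]]
2.675
```

View pics/w1.png

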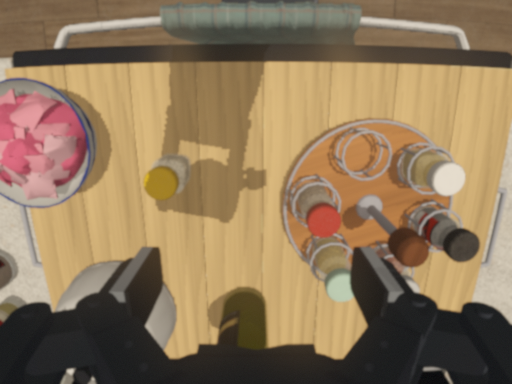

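The wrist view shows the yellow cap at (161,183), the red cap at (323,220), the knob at (408,245) with the post base at (370,206), and the empty hoops around (362,152). The bowl is well clear of the jar.

```bash
cat >> h.py <<'E'
from scipy.optimize import least_squares
def blob(c,lo,hi,near):
    m=cv2.inRange(cv2.cvtColor(c["image"],cv2.COLOR_BGR2HSV),lo,hi)
    m=cv2.morphologyEx(m,cv2.MORPH_OPEN,np.ones((3,3)))
    k,l,st,ce=cv2.connectedComponentsWithStats(m)
    i=1+min(range(k-1),key=lambda i:np.hypot(*(ce[i+1]-near))-(0 if st[i+1,4]>60 else -999))
    return l==i,st[i],ce[i]
def captop(c,mask,z,r):
    # circle of known radius at height z: outline points of mask; the top's rim is the far-side outline
    cs,_=cv2.findContours(mask.astype(np.uint8),cv2.RETR_EXTERNAL,cv2.CHAIN_APPROX_NONE)
    p=max(cs,key=len).reshape(-1,2); P=onplane(c,p,z)[:,:2]
    f=lambda x:np.hypot(*(P-x).T)-r
    return least_squares(f,P.mean(0),loss='soft_l1',f_scale=1).x
E
python3 - <<'E'
from h import *
c=cam("wrist")
for n,lo,hi,near,z,r in(("yel",(18,150,80),(35,255,255),(161,183),128,20),("red",(0,170,100),(6,255,255),(323,220),153,18)):
    m,st,ce=blob(c,lo,hi,near); print(n,st,ce,captop(c,m,z,r),bydepth(c,[ce]),onplane(c,[ce],z))
h=cv2.cvtColor(c["image"],cv2.COLOR_BGR2HSV); print(h[245,408],h[140,325],h[330,260])
# tray plane points from depth in wrist view, outline circle
v,u=np.mgrid[0:384,0:512]; P=bydepth(c,np.c_[u.ravel(),v.ravel()])
m=(abs(P[:,2]-52)<6).reshape(384,512)&(u>280)&(u<460); m=m.astype(np.uint8)
cs,_=cv2.findContours(m,cv2.RETR_EXTERNAL,cv2.CHAIN_APPROX_NONE); p=max(cs,key=len).reshape(-1,2)
Q=onplane(c,p,52)[:,:2]; s=least_squares(lambda x:np.hypot(*(Q-x).T)-127,Q.mean(0),loss='soft_l1',f_scale=1.5); print('tray',s.x,len(Q),np.median(abs(s.fun)))
km=(P[:,2]>172)&(P[:,2]<215)&(P[:,1]>0)&(P[:,1]<250)&(P[:,0]>400)&(P[:,0]<620); print('knob',km.sum(),P[km].min(0),P[km].max(0),P[km].mean(0))
print('post base, cup',onplane(c,[(370,206)],52),onplane(c,[(362,152)],80))
E
```

```text
yel [144 167  34  33 887] [160.56820744 182.96279594] [ 467.68489949 -162.63763435] [[ 467.46329476 -162.61687685  127.86569458]] [[ 467.4259902  -162.57583474  128.        ]]
red [309 207  31  29 672] [323.65178571 221.21130952] [504.97716377  25.67058967] [[505.02843221  25.45065811 152.90795095]] [[504.99081194  25.42994478 153.        ]]
[ 11 156 103] [ 14 125 186] [ 23 167  75]
tray [454.1908663   89.63873416] 800 31.435955714174774
knob 1151 [505.29474189  94.39172435 172.04839844] [538.89000303 127.54059037 201.53967425] [518.66651787 107.47640037 193.19861325]
post base, cup [[522.73748052 114.48658033  52.        ]] [[438.90508462  85.90244729  80.        ]]
```

```bash
python3 - <<'E'
from h import *
q=down(-73)
bot.move_gripper(75)
bot.move_to([467.5,-162.6,220],q)
print(bot.servo_line([467.5,-162.6,103],speed=120,until_force=8))
bot.move_gripper(40,40); s=bot.read_state(); print(s["grip_width"],s["grip_force"],s["ee_pos"])
bot.servo_line([467.5,-162.6,290],speed=150)
bot.move_to([415,40,300],q)
s=bot.read_state(); print(s["grip_width"],s["ft_force"],s["ee_pos"],s["clock"])
c=cam("wrist"); cv2.imwrite("pics/w2.png",c["image"])
E
```

```text
False
44.38964125757337 39.89223562801726 [ 467.80512954 -162.85140246  103.86389773]
44.29621620992701 [-0.09844194 -0.36387557 -1.73202181] [415.34959554  39.35954521 299.89204538] 7.7583
```

View pics/w2.png

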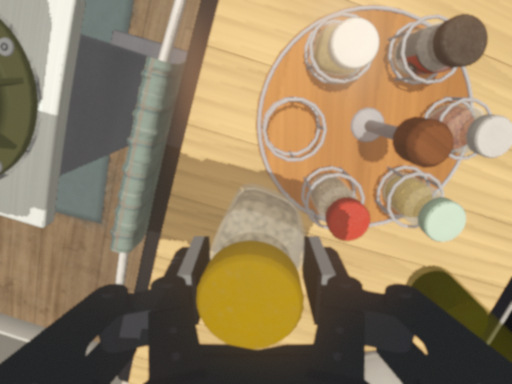

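The wrist view shows the jar held and its cap at (250,295). The empty cup hoops are around (293,129), nearly directly under the camera, and the knob is at (424,141).

```bash
python3 - <<'E'
from h import *
c=cam("wrist"); s=bot.read_state(); v,u=np.mgrid[0:384,0:512]; P=bydepth(c,np.c_[u.ravel(),v.ravel()]).reshape(384,512,3)
h=cv2.cvtColor(c["image"],cv2.COLOR_BGR2HSV)
w=(h[...,1]<90)&(u>255)&(u<330)&(v>90)&(v<166)
uv=np.c_[u[w],v[w]]
for z in(98,67):
    Q=onplane(c,uv,z)[:,:2]
    f=least_squares(lambda x:np.hypot(*(Q-x[:2]).T)-x[2],[*Q.mean(0),29.7],loss='soft_l1',f_scale=1); print('hoop',z,f.x,np.median(abs(f.fun)),len(Q))
Q=P[w]; print('z hist',np.histogram(Q[:,2],[40,50,57,62,72,80,92,102,110]))
m,st,ce=blob(c,(18,150,60),(35,255,255),(250,295)); z=np.median(P[m][:,2]); print('cap top z',z,captop(c,m,z,20),onplane(c,[ce],z),s["ee_pos"])
T=P[m]; T=T[abs(T[:,2]-z)<6]; A=np.c_[T[:,:2],np.ones(len(T))]; print('cap plane slope',np.linalg.lstsq(A,T[:,2],rcond=None)[0],len(T))
km=(P[...,2]>185)&(P[...,2]<205)&(P[...,0]>490)&(P[...,1]>60); Q=P[km]; print('knob',Q.min(0),Q.max(0))
m,st,ce=blob(c,(0,170,100),(6,255,255),(348,218)); print('red',captop(c,m,153,18),bydepth(c,[ce]))
E
```

```text
hoop 98 [436.93229734  85.88474293  29.87300793] 2.88567889766907 1604
hoop 67 [441.06930835  83.72560641  32.72295758] 3.1586955397212204 1604
z hist (array([ 33, 516,   4, 346,  11,  13, 670,   0]), array([ 40,  50,  57,  62,  72,  80,  92, 102, 110]))
cap top z 322.7479434392003 [412.44821684  39.52468655] [[412.00277906  41.1281017  322.74794344]] [415.45623533  38.97290916 299.73504696]
cap plane slope [ 7.52802706e-02 -6.31591542e-02  2.94118451e+02] 8190
knob [505.81116584  95.07878733 185.03585161] [538.75075972 130.77568516 202.0087604 ]
red [502.57564758  31.88544508] [[517.10479222  22.02858405 150.80528814]]
```

```bash
python3 - <<'E'
from h import *
c=cam("wrist"); s=bot.read_state(); v,u=np.mgrid[0:384,0:512]; P=bydepth(c,np.c_[u.ravel(),v.ravel()]).reshape(384,512,3)
h=cv2.cvtColor(c["image"],cv2.COLOR_BGR2HSV)
w=(h[...,1]<90)&(u>255)&(u<330)&(v>90)&(v<166)
for z in(98,67):
    Q=P[w&(abs(P[...,2]-z)<4)][:,:2]
    f=least_squares(lambda x:np.hypot(*(Q-x).T)-29.7,Q.mean(0),loss='soft_l1',f_scale=1); print('hoop',z,f.x,np.median(abs(f.fun)),len(Q))
m,st,ce=blob(c,(18,150,60),(35,255,255),(250,295)); print(st)
for k in(1,25,45):
    e=cv2.erode(m.astype(np.uint8),cv2.getStructuringElement(2,(k,k)))>0; e&=(h[...,2]>0)
    T=P[e]; A=np.c_[T[:,:2]-T[:,:2].mean(0),np.ones(len(T))]
    f=least_squares(lambda x:A@x-T[:,2],[0,0,T[:,2].mean()],loss='soft_l1',f_scale=1); print('cap',f.x,len(T),T.mean(0),np.percentile(T[:,2],[2,50,98]))
print('tool z axis',rot(s["tool_rot"])[:,2])
# body of jar
b=(P[...,2]>210)&(P[...,2]<295)&(u>215)&(u<300)&(v>180)&(v<260)
T=P[b]; print(len(T),T.min(0),T.max(0))
for z in range(220,300,10):
    Q=T[abs(T[:,2]-z)<5][:,:2]
    if len(Q)>30:
        f=least_squares(lambda x:np.hypot(*(Q-x).T)-24.5,[415,39],loss='soft_l1',f_scale=1); print(z,f.x,len(Q),np.median(abs(f.fun)))
for n,uv in(("scene",0),("side",0)): c=cam(n); cv2.imwrite(f"pics/{n}2.png",c["image"])
a=cv2.imread("pics/scene2.png")[40:220,80:300]; b=cv2.imread("pics/side2.png")[60:240,80:300]; cv2.imwrite("pics/both2.png",cv2.resize(np.hstack([a,b]),None,fx=1.8,fy=1.8,interpolation=2))
E
```

```text
hoop 98 [439.81424924  85.90902779] 0.886756425678378 667
hoop 67 [439.50897834  86.03252465] 0.7862342935372357 348
[ 196  242  107  108 9028]
cap [ 7.83211821e-02 -6.45710742e-02  3.22477355e+02] 9028 [412.1199473   40.54008478 322.2643332 ] [310.50577397 322.68660361 324.90774386]
cap [ 7.04735473e-02 -2.56663149e-02  3.22746880e+02] 5387 [411.97032942  41.13347271 323.17684438] [320.53367486 322.76356085 324.49203076]
cap [ 6.63900950e-02 -9.01068397e-03  3.22765398e+02] 3080 [411.97435948  41.20756884 323.12573088] [321.35496997 322.75072334 324.23674473]
tool z axis [-5.63525254e-04 -1.04115659e-04 -9.99999836e-01]
3932 [394.50414184  36.1236611  225.98826035] [439.14790708  58.25236682 294.9870198 ]
230 [417.37728666  32.6687975 ] 170 0.8600428909483142
240 [417.29521197  33.13273432] 257 0.9930743638373336
250 [416.27088792  33.28193243] 306 0.9007593765961577
260 [415.51567609  33.5401101 ] 356 0.9188159815179411
270 [414.67523268  33.8719386 ] 402 0.8742694068175609
280 [415.34068948  33.59540254] 892 0.8663166478247977
290 [416.57556234  29.84758808] 1549 1.1971546684731216
```

View pics/both2.png

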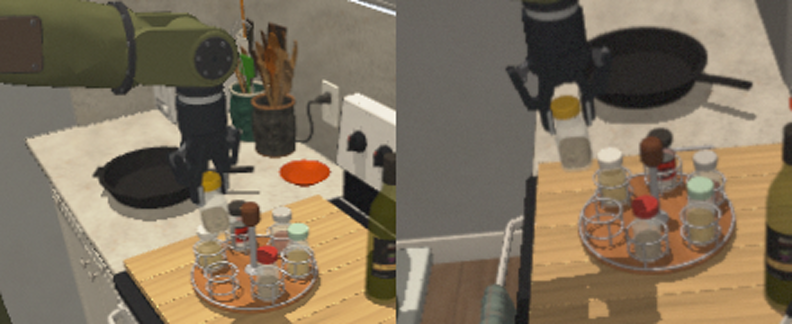

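The scene and side crops show the held jar tilted about 4°, with its top towards the robot. I'll tilt the tool to make the jar upright, then measure again.

```bash
cat >> h.py <<'E'
def jar():
    c=cam("wrist"); s=bot.read_state(); v,u=np.mgrid[0:384,0:512]; P=bydepth(c,np.c_[u.ravel(),v.ravel()]).reshape(384,512,3)
    e=np.array(s["ee_pos"]); D=P-e
    b=(D[...,2]>-72)&(D[...,2]<-28)&(np.hypot(D[...,0],D[...,1])<40)
    T=P[b]; z=T[:,2]-e[2]+50
    f=least_squares(lambda x:np.hypot(T[:,0]-x[0]-x[2]*z,T[:,1]-x[1]-x[3]*z)-x[4],[e[0],e[1],0,0,23],loss='soft_l1',f_scale=.7).x
    m,st,ce=blob(c,(18,150,60),(35,255,255),(250,295)); k=cv2.erode(m.astype(np.uint8),cv2.getStructuringElement(2,(41,41)))>0
    T=P[k]; A=np.c_[T[:,:2]-T[:,:2].mean(0),np.ones(len(T))]; cp=np.linalg.lstsq(A,T[:,2],rcond=None)[0]
    Q=P[m]; Q=Q[Q[:,2]>cp[2]-4]; lo,hi=np.percentile(Q,[.5,99.5],axis=0)
    print('ee',e.round(1),'body50 below',f[:2].round(1),'slope',f[2:4].round(3),'r',f[4].round(1),'cap slope',cp[:2].round(3),'cap ctr',((lo+hi)/2)[:2].round(1),'size',(hi-lo)[:2].round(1),'z',cp[2].round(1),'clk',s["clock"])
    return f
E
python3 - <<'E'
from h import *
jar()
n=np.array([-.063,.02,1]); n/=np.linalg.norm(n)
C,_=R.align_vectors([[0,0,1]],[n]); 
q0=R.from_quat(np.roll(down(-73),-1)); q=np.roll((C*q0).as_quat(),1); np.save("q.npy",q)
bot.move_to([415,40,300],q); jar()
E
```

```text
ee [415.2  39.4 299.8] body50 below [416.2  13.4] slope [-0.067  0.03 ] r 43.8 cap slope [-0.033  0.324] cap ctr [412.4  38.2] size [37.2 37.2] z 323.2 clk 8.0583
ee [415.2  39.7 299.7] body50 below [413.3  14.8] slope [-0.011  0.012] r 43.7 cap slope [-0.05  0.34] cap ctr [413.8  38.2] size [37.6 37.3] z 323.3 clk 8.3583
```

```bash
python3 - <<'E'
from h import *
q=np.load("q.npy")
bot.servo_line([441.9,88.7,300],speed=150)
bot.servo_line([441.9,88.7,185],speed=150); 
c=cam("wrist"); cv2.imwrite("pics/w3.png",c["image"]); jar()
s=bot.read_state(); print(s["ee_pos"],s["ft_force"],s["grip_width"])
E
```

```text
ee [442.3  88.7 185.9] body50 below [440.3  63.7] slope [-0.007  0.011] r 43.8 cap slope [-0.072  0.451] cap ctr [440.7  87.3] size [37.3 37.5] z 209.7 clk 9.9
[442.27152439  88.65986928 185.91056298] [-0.7631233  -0.74994962 -2.62965086] 44.28473334999753
```

View pics/w3.png

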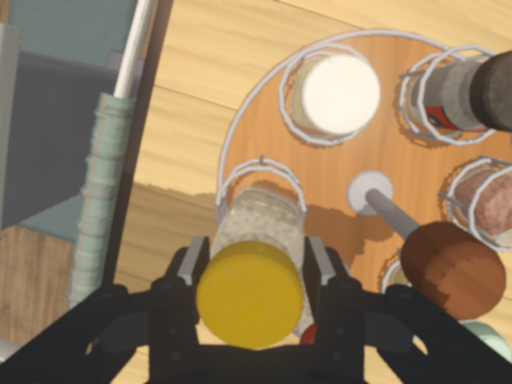

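The jar is centred over the empty cup (hoop from 217 to 305, jar base about 222 to 300), so I can lower it.

```bash
python3 - <<'E'
from h import *
print(bot.servo_line([441.6,88.7,138],speed=60,until_force=4)); s=bot.read_state(); print(s["ee_pos"],s["ft_force"])
print(bot.servo_line([441.6,88.7,122],speed=25,until_force=4)); s=bot.read_state(); print(s["ee_pos"],s["ft_force"],s["clock"])
jar()
E
```

```text
False
[441.79178685  88.71821637 138.27882003] [ 0.3980453   0.24364184 -1.91148501]
True
[441.5498204   88.71944022 125.35974955] [-0.76371138  0.4495762   3.51623581] 11.35
ee [441.5  88.8 125.4] body50 below [440.2  82.4] slope [ 0.118 -0.244] r 29.9 cap slope [-0.079  0.496] cap ctr [439.8 112.3] size [37.5 86.5] z 149.2 clk 11.4
```

```bash
python3 - <<'E'
from h import *
bot.move_gripper(58,40)
bot.servo_line([441.6,88.7,250],speed=100)
bot.move_to([470,60,330],down(-60))
c=cam("wrist"); cv2.imwrite("pics/w4.png",c["image"]); v,u=np.mgrid[0:384,0:512]; P=bydepth(c,np.c_[u.ravel(),v.ravel()]).reshape(384,512,3)
Q=P[(P[...,2]>170)&(P[...,2]<205)&(abs(P[...,0]-522)<40)&(abs(P[...,1]-111)<40)]; print('knob',Q.min(0),Q.max(0),len(Q))
print(bot.read_state()["clock"])
for n,lo,hi,near,z in(("yel",(18,150,60),(35,255,255),(250,200),150),("red",(0,170,90),(6,255,255),(330,250),153)):
    m,st,ce=blob(c,lo,hi,near); T=P[m]; T=T[T[:,2]>z-4]; print(n,ce,len(T),T.min(0),T.max(0),(np.percentile(T,1,axis=0)+np.percentile(T,99,axis=0))/2)
E
```

```text
knob [505.65551302  95.42141559 170.04302163] [540.48988946 130.34035298 201.45834566] 1649
13.5917
yel [242.64326241 128.89219858] 1373 [419.23271086  68.40913791 146.00510335] [458.23034961 122.50661507 452.95446594] [438.78400391  88.0941469  148.58821146]Traceback (most recent call last):
  File "<stdin>", line 9, in <module>
  File "h.py", line 32, in blob
    i=1+min(range(k-1),key=lambda i:np.hypot(*(ce[i+1]-near))-(0 if st[i+1,4]>60 else -999))
        ~~~^^^^^^^^^^^^^^^^^^^^^^^^^^^^^^^^^^^^^^^^^^^^^^^^^^^^^^^^^^^^^^^^^^^^^^^^^^^^^^^^^
ValueError: min() iterable argument is empty
```

View pics/w4.png

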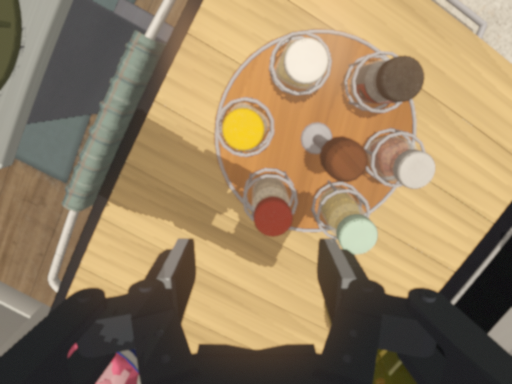

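The yellow jar stands in its cup with its cap at (243,129). The red cap is at (273,216) and the knob at (344,158). Next is the knob.

```bash
cat >> h.py <<'E'
def redpos(near,show=True,V=40):
    c=cam("wrist"); m,st,ce=blob(c,(0,150,V),(8,255,255),near); v,u=np.mgrid[0:384,0:512]; P=bydepth(c,np.c_[u.ravel(),v.ravel()]).reshape(384,512,3)
    T=P[m]; T=T[(T[:,2]>149)&(T[:,2]<158)]; p=(np.percentile(T,1,axis=0)+np.percentile(T,99,axis=0))/2
    print('red',ce.round(),len(T),p.round(1),np.ptp(T,axis=0).round(1)); return p,c
E
python3 - <<'E'
from h import *
K=np.array([522.7,112]); p,_=redpos((273,216)); d=p[:2]-K; a=np.degrees(np.arctan2(d[1],d[0])); print('angle',a,np.hypot(*d))
bot.move_gripper(60)
bot.move_to([*K,260],down(-30)); bot.servo_line([*K,185.5],speed=100,until_force=8)
s=bot.read_state(); print(s["ee_pos"],s["ft_force"])
bot.move_gripper(25,40); s=bot.read_state(); print(s["grip_width"],s["grip_force"],s["ft_force"],s["moment"],s["ee_pos"],s["clock"])
E
```

```text
red [273. 217.] 1040 [507.3  27.1 151.5] [37.8 37.7  5.1]
angle -100.30082257945419 86.27590893952888
[522.98712837 111.97750229 186.26213156] [0.56688642 0.14179166 0.44974285]
34.2993258141738 42.687836514087394 [ 8.82376921 16.83006956  1.88815628] [ 2.37276949 -1.31421068 -0.00335326] [524.11481553 113.92577016 187.03371832] 15.5833
```

```bash
python3 - <<'E'
from h import *
K=[524.1,113.9,186]
bot.servo_line(K,speed=30); s=bot.read_state(); print(s["ee_pos"],s["ft_force"])
for y in(-43,-56,-69,-82,-95,-108.4): bot.move_to(K,down(y))
bot.dwell(.3)
s=bot.read_state(); print(s["ee_pos"],s["ft_force"],s["moment"],s["grip_width"],s["clock"],(R.from_quat(np.roll(s["tool_rot"],-1))*R.from_euler('y',-180,degrees=True)).as_euler('zyx',degrees=True))
for n in("wrist","scene","side"): c=cam(n); cv2.imwrite(f"pics/{n}5.png",c["image"])
a=cv2.imread("pics/scene5.png")[110:230,140:280]; b=cv2.imread("pics/side5.png")[110:230,150:290]
w=cv2.resize(cv2.imread("pics/wrist5.png"),(373,280)); ab=cv2.resize(np.hstack([a,b]),(653,280)); 
cv2.imwrite("pics/all5.png",np.vstack([cv2.copyMakeBorder(w,0,0,0,280,0),ab]))
E
```

```text
[524.25046392 114.17295252 187.00857977] [-3.02726536  1.74221201  6.25199373]
[524.13635318 114.07846652 187.01332587] [-5.29706235  0.76477674  6.90260015] [ 0.1158411   0.7005961  -0.03794393] 33.916560637688434 18.1333 [-1.08394969e+02 -4.25122814e-02  1.49487820e-02]
```

View pics/all5.png

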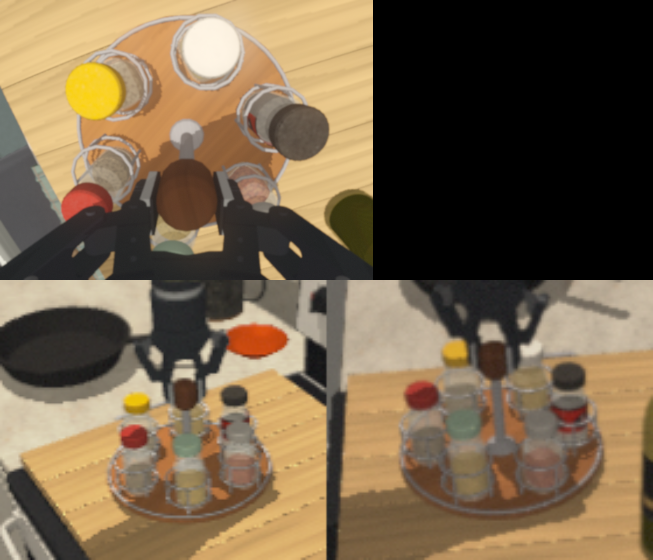

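After the turn, the red jar is at the front: wrist crop (88,203), side crop (422,393). All the jars stand in their cups and the knob is gripped. I'll measure the angle left to correct.

```bash
python3 - <<'E'
from h import *
K=np.array([524.1,114]); v,u=np.mgrid[0:384,0:512]
def rep(n,p): d=p[:2]-K; print(n,p.round(1),'r',np.hypot(*d).round(1),'ang from front',((np.degrees(np.arctan2(d[1],d[0]))-180+180)%360-180).round(1))
for n in("wrist","scene","side"):
    c=cam(n); P=bydepth(c,np.c_[u.ravel(),v.ravel()]).reshape(384,512,3); h=cv2.cvtColor(c["image"],cv2.COLOR_BGR2HSV)
    for k,lo,hi,z,r in(("red",(0,150,40),(8,255,255),153,18),("yel",(18,150,60),(35,255,255),150,20)):
        m=(cv2.inRange(h,lo,hi)>0)&(np.hypot(P[...,0]-K[0],P[...,1]-K[1])<125)&(P[...,2]>z-5)&(P[...,2]<z+5)&(P[...,0]<500)
        T=P[m]; 
        if len(T)<20: continue
        l,g=np.percentile(T,[1,99],axis=0); print(n,len(T),(g-l).round(1)); rep(k+' bbox',(l+g)/2)
        if n=="wrist": 
            mm=(cv2.inRange(h,lo,hi)>0)&(np.hypot(P[...,0]-K[0],P[...,1]-K[1])<125)
            rep(k+' fit',captop(c,m,z,r))
    if n=="wrist":
        m=(P[...,2]>140)&(P[...,2]<150)&(h[...,1]<60)&(h[...,2]>150)&(np.hypot(P[...,0]-K[0],P[...,1]-K[1])<120)
        T=P[m]; l,g=np.percentile(T,[1,99],axis=0); print((g-l).round(1)); rep('white',(l+g)/2)
E
```

```text
wrist 1517 [35.3 22.9  5.2]
red bbox [437.3 113.  150.8] r 86.8 ang from front 0.7
red fit [438.9 108.1] r 85.4 ang from front 3.9
wrist 4712 [34.2 36.6  4.4]
yel bbox [482.4 190.6 148.4] r 87.2 ang from front -61.5
yel fit [483.6 190.3] r 86.4 ang from front -62.0
[36.7 36.9  3.8]
white [567.3 189.9 142.6] r 87.3 ang from front -119.7
scene 67 [31.6 36.   8.5]
red bbox [432.3 103.5 152.7] r 92.4 ang from front 6.5
scene 58 [33.6 39.3  7.6]
yel bbox [479.6 188.7 149.8] r 86.9 ang from front -59.2
side 103 [32.6 41.3  9. ]
red bbox [433.7 106.2 152.8] r 90.8 ang from front 4.9
side 78 [26.2 38.5  8. ]
yel bbox [476.  188.1 149.5] r 88.3 ang from front -57.0
```

```bash
python3 - <<'E'
from h import *
K=np.array([524.1,114])
def A(p): d=p[:2]-K; return np.hypot(*d).round(1),((np.degrees(np.arctan2(d[1],d[0])))%360-180).round(1)
cs={n:cam(n) for n in("scene","side")}
for k,lo,hi,z,nr,kk in(("red",(0,150,50),(8,255,255),145,((198,178),(190,158)),1),("yel",(18,150,60),(35,255,255),142,((199,163),(205,143)),1)):
    L=[]
    for (n,c),q in zip(cs.items(),nr):
        m,st,ce=blob(c,lo,hi,q); p=onplane(c,[ce],z)[0]; print(k,n,st,ce.round(1),p.round(1),A(p))
        s=slopes(c,[ce])[0]; d=c["Rw"]@np.r_[s,1]; L.append((c["o"],d/np.linalg.norm(d)))
    M=[np.eye(3)-np.outer(d,d) for _,d in L]; p=np.linalg.solve(sum(M),sum(m@o for m,(o,_) in zip(M,L))); print(' triang',p.round(1),A(p))
c=cam("wrist"); h=cv2.cvtColor(c["image"],cv2.COLOR_BGR2HSV); m=cv2.inRange(h,(0,150,40),(8,255,255))
m,st,ce=blob(c,(0,150,40),(8,255,255),(120,280)); print(st)
cv2.imwrite("pics/w6.png",cv2.resize(c["image"][160:360,60:260],None,fx=3,fy=3))
E
```

```text
red scene [192 172  11  10  90] [197.  176.7] [435.1 108.8 145. ] (np.float64(89.1), np.float64(3.3))
red side [184 154  13  11 121] [190.  158.9] [433.  110.5 145. ] (np.float64(91.1), np.float64(2.2))
 triang [433.4 105.  148.4] (np.float64(91.2), np.float64(5.7))
yel scene [194 158  10   9  78] [198.5 162.3] [482.  192.3 142. ] (np.float64(88.9), np.float64(-61.7))
yel side [201 136  10  11  95] [205.5 140.9] [478.4 195.9 142. ] (np.float64(93.8), np.float64(-60.8))
 triang [478.6 185.1 148. ] (np.float64(84.4), np.float64(-57.4))
[  85  252   69   50 2097]
```

View pics/w6.png

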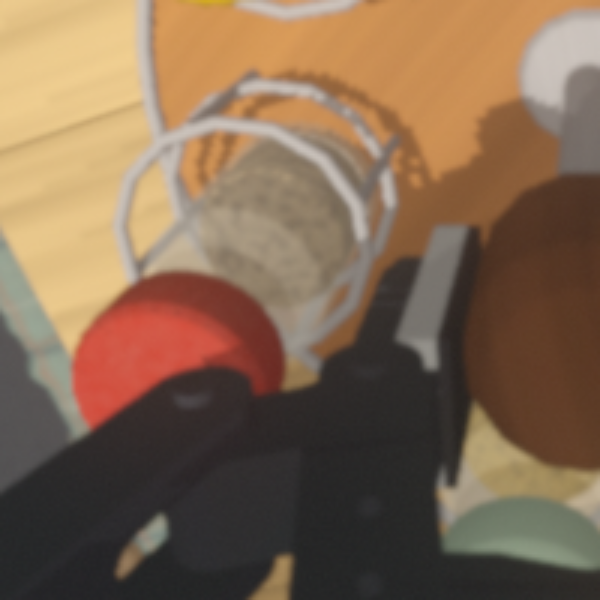

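The red jar rests off-centre in its cup, about +3°, while the cup itself is about −0.6°. A small trim of −1.6° keeps both near the front.

```bash
python3 - <<'E'
from h import *
bot.move_to([524.1,113.9,186],down(-110)); bot.dwell(.5)
K=np.array([524.1,114])
for n,q in(("scene",(197,176)),("side",(190,159))):
    c=cam(n); m,st,ce=blob(c,(0,150,50),(8,255,255),q); p=onplane(c,[ce],145)[0]; d=p[:2]-K; print(n,p.round(1),np.degrees(np.arctan2(d[1],d[0]))%360-180)
s=bot.read_state(); print(s["grip_width"],s["grip_force"],s["ft_force"],s["clock"],s["qvel"].round(4))
bot.finish_job()
E
```

```text
scene [434.6 111.2 145. ] 1.7723550166579969
side [433.3 114.1 145. ] -0.032811977788924196
34.30273027301832 42.89341062773019 [-4.53217109  1.08700176  6.58720872] 19.4333 [ 0.0005  0.0014 -0.0023  0.0003 -0.001  -0.001 ]
the job is handed in; nothing more can be done
```

The yellow jar stands in its cup, the red jar is at the front to within about 2°, and I handed the job in at 19.4 s with the knob still gripped.

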